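Sort the turned parts into their sample trays

TASK

Sort the five loose parts on the bench into the three grey trays, each tray taking the kind of part that is glued as a sample on its far ledge: both wooden handles lying on their tray's floor, not on each other, both knobs and the steel ferrule standing upright on the floor of theirs. The samples stay where they are; do not push away or knock over the small wax jar that stands among the parts.

Things in the scene. Friction and masses are not known exactly. Their poses are not given: they have to be found in the camera images.
- handle_a: Loose turned handle blank, plain pale wood, a flat bar with rounded edges lying flat on the bench: 100 mm long (its x axis), 24 mm wide (y), 20 mm thick (z), the last 8 mm of each end slimmer (16 mm). Origin at its middle, 10 mm above what it lies on. About 40 g. Grip it across its 24 mm width. There are two, alike.
- handle_b: Loose turned handle blank, plain pale wood, a flat bar with rounded edges lying flat on the bench: 100 mm long (its x axis), 24 mm wide (y), 20 mm thick (z), the last 8 mm of each end slimmer (16 mm). Origin at its middle, 10 mm above what it lies on. About 40 g. Grip it across its 24 mm width. There are two, alike.
- knob_a: Loose wooden knob, plain pale wood, turned, standing upright on its foot: 39 mm tall, foot 26 mm across, straight round flank 36 mm across from 14 to 28 mm above the foot, narrowing above. Origin at the centre of the underside, z up along its axis. About 30 g. There are two, alike.
- knob_b: Loose wooden knob, plain pale wood, turned, standing upright on its foot: 39 mm tall, foot 26 mm across, straight round flank 36 mm across from 14 to 28 mm above the foot, narrowing above. Origin at the centre of the underside, z up along its axis. About 30 g. There are two, alike.
- ferrule: Loose steel ferrule, a plain bright tube standing on end: 30 mm outside diameter, 25 mm bore, 28 mm tall. Origin at the centre of its lower end, z up along its axis. About 30 g.
- tray_handles: One of three equal grey open trays beyond the parts, fixed to the bench, order changing. Outside 140 (x) by 150 mm (y), walls 5 mm thick, 22 high, inner floor 5 mm above the bench. Origin at bench level under the open tray's centre; x away from the robot. Far ledge (x 70 to 110 mm, 22 high) with a glued sample: a wooden handle, lying along y, top at 42 mm.
- tray_knobs: One of three equal grey open trays beyond the parts, fixed to the bench, order changing. Outside 140 (x) by 150 mm (y), walls 5 mm thick, 22 high, inner floor 5 mm above the bench. Origin at bench level under the open tray's centre; x away from the robot. Far ledge (x 70 to 110 mm, 22 high) with a glued sample: a wooden knob, standing, top at 61 mm.
- tray_ferrules: One of three equal grey open trays beyond the parts, fixed to the bench, order changing. Outside 140 (x) by 150 mm (y), walls 5 mm thick, 22 high, inner floor 5 mm above the bench. Origin at bench level under the open tray's centre; x away from the robot. Far ledge (x 70 to 110 mm, 22 high) with a glued sample: a steel ferrule, standing, top at 50 mm.
- wax_jar: Small amber glass jar with a black lid, a bystander, 42 mm across and 55 mm tall, standing loose among the parts. Origin at the centre of its underside. About 200 g. Leave it alone.
Things that resemble listed ones, but are neither listed nor needed, are in the scene too. Several things have the shape of the ferrule; the one meant has the colours described above. Leave any pink look-alike of the handle_a alone.

How it is judged:
By the outcome, as a careful person would: the job done as asked, in the order asked, and still so for the second after the job is handed in, with the robot touching nothing.
It also fails if it takes over 112 s, if anything falls off the work surface, if the arm or the gripper's body presses on something with over 40 N, if the wrist force passes 120 N, or if a joint passes its speed limit or range.

ROBOT

A 6-joint arm with a two-finger parallel gripper is mounted at the origin on the work surface. World frame = base frame: x ahead of the robot, y to its left, z up, the work surface at z = 0. Lengths are in m, angles in degrees, forces in N, time in s.
With the tool pointing down it reaches from about 0.35 to 0.975 m from the base axis. Payload 4.9 kg.
Tool frame: the origin (TCP) lies at the centre of the arm's flange, where the gripper is bolted on; the fingertips stand 173 mm ahead of it and the grasp point (between the pads) lies 155 mm ahead of it; z points along the fingers, y is the line along which they close (so a half turn about z gives the same grasp; the last joint's range is limited). The gripper opens to 85 mm and grips with 20 to 120 N. Pads are 22 mm wide; open, the fingers measure 114 mm over their backs; the gripper's body (76 mm by 85 mm) begins 54 mm behind the grasp point. The pads swing forward as they close: fully open they stand 13 mm farther back than shut.
Start: joints at [-81.417, 3.019, 92.412, -0, 84.569, -6.818], TCP at [0.166, -0.603, 0.405] pointing down, gripper open.
Joint ranges: [-172.51, 172.51], [-57.92, 126.97], [3.15, 148.05], [-58.71, 238.71], [5.1, 150.11], [-179.66, 179.66]. Speed limits (degrees/s): [147.25, 147.25, 180, 180, 180, 180].

INTERFACE

Orientations are given as [roll, pitch, yaw] about the fixed x, y, z axes, in that order (R = Rz(yaw) Ry(pitch) Rx(roll)).
In Python, from workcell import * gives the robot as it stands.
- The arm moves only by the tool jog_arm, never from a script. Its argument "motion" is a list of rows, each an object of numbers: "x", "y", "z": the shift along the tool's x, y, z in units of 40 mm (1.0 is 40 mm); "roll": the turn about the tool's z in degrees; "jaw": the closure, from -1 (fully open) to 1 (shut), so that 0 is half open. In form: [{"x": .., "y": .., "z": .., "roll": .., "jaw": ..}, ...]. A call has 1 to 12 rows; each row shifts and turns the commanded pose from where the row before left it, along the tool's axes as they then stand; what a row does not reach is not made up. A row lasts 1/8 s, in which the tool goes at most 62.5 mm and 10.7 degrees, less where a joint would pass 70% of its speed; a pose out of reach is approached as far as the arm can. A call is refused whole if a number of a shift passes 1 or a number of a turn 10.7, either way. A call with a gripper value outside its range is refused whole. The fingers move at their own pace and stop on an object; "grip_force" is the grip in N (left out, the last holds). Time passes only in rows, so rows that do not move let the fingers close. It gives the time, the measured TCP pose, the force, the opening and the grip force at its end, in the units of the state.
- read_state(): the state, without advancing time (a new reading comes with each control period).
- capture(name): name is "scene" or "top" or "wrist"; returns the picture (384x512x3 uint8, red, green, blue); there is no depth.
- camera_model(name): a dict with "mtx" (3x3 intrinsics, pixels), "extrinsics" (4x4, takes a point from world to camera coordinates); the wrist camera has in their place "hand_eye" (4x4, takes a point from camera to tool coordinates, whose origin is the TCP and whose axes are the flange's). Camera axes: x right, y down, z forward; pixel columns grow to the right and rows downward; lengths in m; the calibration is good to about 2 mm. A picture is of the moment at which its call begins: read the wrist's pose just before it. camera_model takes no time and is no camera call.
- close_job(): hands the job in; it is judged then, once.
Trained networks look in the newest picture that a camera, given by its name, has taken for a name from the list of things; names that differ only in an ending like _2 or _b are one class to them, and where a whole thing is asked for, a point or a joint stands for the part that bears it (a point fixed in the world has none). Each returns a list of dicts, best first, with "conf" (0 to 1); they miss things now and then, are a little off and sometimes report something else, mostly with a low value. They report only what shows in the picture. A call takes as long as a camera call. They do not tell look-alikes from the thing itself.
- recognise(query, camera): "box" ([left, top, right, bottom] in pixels, round what is visible of it).
The state is a dict: "time": time; "joint_pos": joint angles; "joint_vel": joint speeds; "effort": joint torques, N m; "tcp_pos": TCP position; "ee_rot": TCP orientation; "wrist_force": force on the tool from outside, world axes, zero at the start; "wrist_torque": the same for the moment, N m; "width": opening from 0.0 (shut) to 1.0 (fully open); "gripper_force": force on a finger pad.
Only numpy, scipy, OpenCV 4.12 (cv2) and the standard library are available. Lean on these libraries where they do the work, as an engineer would, in place of code of your own. Each camera call takes 0.05 s, during which the arm holds its last target. There are 200 camera calls.

## Working session

There is one attempt and no reset: what is moved stays moved. The work goes in short steps, Python scripts to look and compute and a tool call to move; the robot and the scene stay as the last step left them, time stands still between calls to the robot, and variables do not carry over. Pictures are saved under pics/ and viewed, at most 14 in all, crops included, and the job is handed in when it is done.

Besides the shell and the picture viewer there is one more tool, called after "Emit:" as name([rows], argument=value, ...), one row to a line, values as JSON. jog_arm: Moves the arm, as the interface text tells. Its arguments: {"type":"object","properties":{"motion":{"type":"array","items":{"type":"object","properties":{"x":{"type":"number"},"y":{"type":"number"},"z":{"type":"number"},"roll":{"type":"number"},"jaw":{"type":"number"}}}},"grip_force":{"type":"number"}},"required":["motion"]}

```bash
mkdir -p pics; ls
python3 - <<'E'
from workcell import *
import cv2
for n in ("top","scene"):
    im=capture(n); cv2.imwrite(f"pics/{n}0.png",im[:,:,::-1]); m=camera_model(n); print(n,m["mtx"],m["extrinsics"])
print(camera_model("wrist"))
for q in ("handle_a","knob_a","ferrule","wax_jar","tray_handles","tray_knobs","tray_ferrules"):
    print(q,[([round(v) for v in d["box"]],round(d["conf"],2)) for d in recognise(q,"top")])
print(read_state())
E
```

```text
pics
top [[375.45462964   0.         252.44282542]
 [  0.         375.45462964 200.50204155]
 [  0.           0.           1.        ]] [[ 1.69162660e-04 -9.99932949e-01 -1.15787694e-02  6.01693868e-04]
 [-9.83681936e-01  1.91681656e-03 -1.79906017e-01  4.80823998e-01]
 [ 1.79916148e-01  1.14202597e-02 -9.83615655e-01  8.30324133e-01]
 [ 0.00000000e+00  0.00000000e+00  0.00000000e+00  1.00000000e+00]]
scene [[482.96302262   0.         255.81445729]
 [  0.         482.96302262 192.66510989]
 [  0.           0.           1.        ]] [[ 0.40765725  0.91293042  0.01932932 -0.18873902]
 [ 0.67790517 -0.28839226 -0.67622074 -0.30486901]
 [-0.61176805  0.28876974 -0.73644544  1.322488  ]
 [ 0.          0.          0.          1.        ]]
{'mtx': array([[334.46086854,   0.        , 259.24083554],
       [  0.        , 334.46086854, 194.11137015],
       [  0.        ,   0.        ,   1.        ]]), 'hand_eye': array([[ 7.36482608e-04, -9.54027629e-01, -2.99717768e-01,
         7.68871906e-02],
       [ 9.99999625e-01,  5.66229194e-04,  6.54896229e-04,
         3.12610348e-04],
       [-4.5
[... 610 characters left out ...]
215], 0.49)]
{'time': 0.45, 'joint_pos': array([-8.14162677e+01,  3.02163789e+00,  9.24176447e+01,  4.64662808e-04,
        8.45696656e+01, -6.81962611e+00]), 'joint_vel': array([ 0.13364768, -0.07008877, -0.02161137,  0.0489573 , -0.00249377,
       -0.11138072]), 'effort': array([-9.74263094e-04, -3.93122327e+01, -3.69916964e+01, -2.60785782e-04,
        1.80861640e-03,  9.24961398e-06]), 'tcp_pos': array([ 0.16598855, -0.60251691,  0.40462515]), 'ee_rot': array([-1.79991170e+02, -1.52183566e-03,  1.54033143e+01]), 'wrist_force': array([ 0.93014199, -0.28650797,  1.23555387]), 'wrist_torque': array([-0.03369725,  0.01105949, -0.02158239]), 'gripper_force': 0.0, 'width': 1.0042129512649565}
```

Run:
```python
import cv2
a=cv2.imread("pics/top0.png")[85:290,80:430]; cv2.imwrite("pics/top0c.png",cv2.resize(a,None,fx=2.28,fy=2.28,interpolation=cv2.INTER_CUBIC))
```

```text
(no output)
```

View pics/top0c.png

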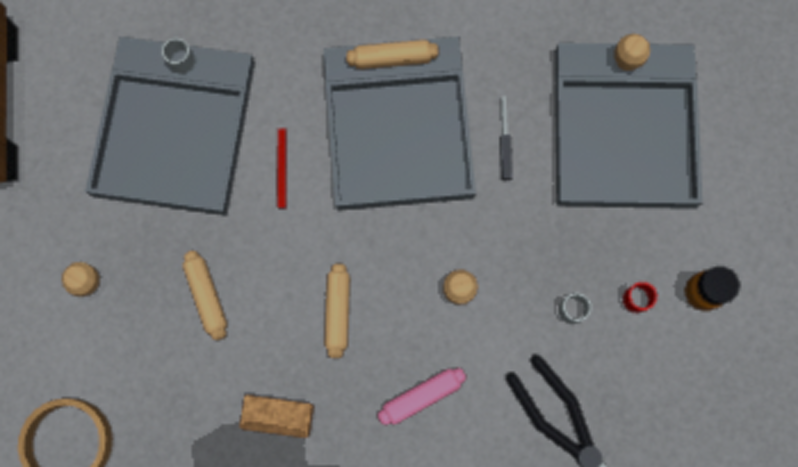

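View pics/scene0.png

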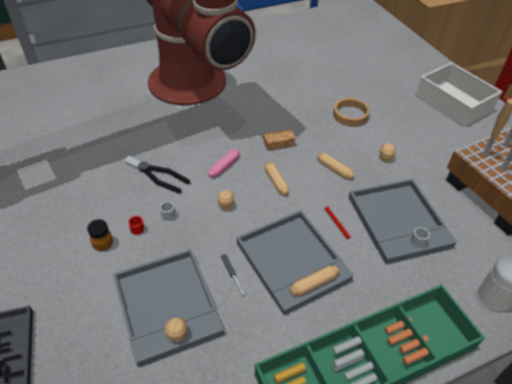

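The top crop (full-image pixels) shows:
- **Trays, left to right:** ferrules, handles, knobs.
- **Loose wood:** knobs at (115,207) and (282,211), handles at (170,214) and (228,221).
- **Steel ferrule:** (332,220). The red ring at (361,215) is a look-alike.
- **Leave alone:** the pink handle at (265,259), the cork block at (201,267), the wax jar at (392,211) and the glued samples on the ledges.

I choose by colour, so the pink handle and red ring stay put.

```bash
cat > h.py <<'E'
from workcell import *
import cv2, numpy as np
from scipy.spatial.transform import Rotation as Ro
def cam(name, st=None):
    m=camera_model(name); K=m["mtx"]
    if name!="wrist": return K, np.linalg.inv(m["extrinsics"])
    T=np.eye(4); T[:3,:3]=Ro.from_euler("xyz",st["ee_rot"],degrees=True).as_matrix(); T[:3,3]=st["tcp_pos"]
    return K, T@m["hand_eye"]
def back(K,C,uv,z):
    d=C[:3,:3]@np.linalg.solve(K,[uv[0],uv[1],1]); return C[:3,3]+d*(z-C[2,3])/d[2]
def proj(K,C,p):
    q=np.linalg.inv(C)@np.append(p,1); q=K@q[:3]; return q[:2]/q[2]
def wood(im):
    h=cv2.cvtColor(im,cv2.COLOR_RGB2HSV)
    return cv2.inRange(h,(9,60,90),(22,190,255))
def blobs(im,amin=60):
    cs,_=cv2.findContours(wood(im),cv2.RETR_EXTERNAL,cv2.CHAIN_APPROX_NONE)
    return [c for c in cs if cv2.contourArea(c)>amin]
def rect(c,K,C,z):
    P=np.array([back(K,C,p[0],z)[:2] for p in c])*1000
    (cx,cy),(w,h),a=cv2.minAreaRect(P.astype(np.float32))
    if w<h: w,h,a=h,w,a+90
    return [round(float(v),1) for v in (cx,cy,w,h,(a+90)%180-90)]
def go(x,y,yaw,z=None,st=None):
    """tool-axis shifts (units), dz units, roll deg for a target TCP (mm)"""
    st=st or read_state(); p=np.array(st["tcp_pos"])*1000; y0=st["ee_rot"][2]
    dy=(yaw-y0+180)%360-180
    def s(yw):
        c,n=np.cos(np.radians(yw)),np.sin(np.radians(yw)); dx,dyy=x-p[0],y-p[1]
        return np.round([(c*dx+n*dyy)/40,(n*dx-c*dyy)/40],2)
    print("pose",p.round(1),round(y0,1),"roll",round(-dy,1),"xy at old yaw",s(y0),"at new yaw",s(yaw),"dz",None if z is None else round((p[2]-z)/40,2))
E
python3 - <<'E'
from h import *
im=cv2.imread("pics/top0.png")[:,:,::-1].copy(); K,C=cam("top")
for c in blobs(im): 
    x,y,w,h=cv2.boundingRect(c); print((x,y,w,h),rect(c,K,C,.013))
print("ferr",back(K,C,(80+574/2.28,85+307/2.28),.028)[:2],"jar",back(K,C,(80+716/2.28,85+286/2.28),.055)[:2])
for n,Q in dict(ferr=[(119,77),(243,93),(226,213),(90,194)],hand=[(330,88),(460,79),(474,195),(338,208)],knob=[(558,83),(694,85),(700,205),(556,204)]).items():
    P=np.array([back(K,C,(80+u/2.28,85+v/2.28),.022)[:2]*1000 for u,v in Q]); e=(P[0]+P[1]-P[2]-P[3])/2
    f=P[0]-P[1]+P[3]-P[2]
    print(n,P.mean(0).round(),"len",np.linalg.norm(e).round(),"wid",np.linalg.norm(f/2).round(),"yaw",np.degrees(np.arctan2(e[1],e[0])).round(1),np.degrees(np.arctan2(-f[0],f[1])).round(1))
go(400,80,0,330)
E
```

```text
(88, 260, 39, 39) [301.4, 339.9, 89.7, 86.8, -89.9]
(185, 258, 33, 19) [328.2, 121.2, 72.2, 35.2, 82.5]
(275, 203, 15, 15) [463.2, -70.3, 34.0, 33.6, -0.1]
(222, 201, 12, 41) [437.2, 60.2, 96.4, 24.1, -1.5]
(107, 200, 15, 15) [471.2, 334.7, 34.6, 34.2, 89.9]
(160, 195, 19, 39) [454.2, 200.2, 100.3, 24.1, 20.5]
(0, 113, 18, 18) [688.5, 616.8, 46.1, 43.1, 7.0]
(232, 103, 40, 12) [723.2, 2.9, 99.5, 26.3, -84.8]
(351, 100, 14, 14) [726.6, -264.0, 35.3, 32.6, -2.7]
(0, 85, 19, 18) [766.5, 624.7, 46.1, 45.6, -83.5]
(211, 55, 17, 5) [865.1, 87.4, 41.8, 11.3, 89.6]
(287, 43, 22, 8) [893.6, -116.7, 54.9, 20.0, 89.6]
ferr [ 0.43772624 -0.18543065] jar [ 0.4551255  -0.32220426]
ferr [617. 242.] len 134.0 wid 143.0 yaw -8.0 -8.1
hand [618.  -7.] len 133.0 wid 143.0 yaw 5.0 4.7
knob [ 615. -250.] len 135.0 wid 149.0 yaw -1.9 -0.9
pose [ 166.  -602.5  404.6] 15.4 roll 15.4 xy at old yaw [ 10.17 -14.9 ] at new yaw [  5.85 -17.06] dz 1.87
```

Emit:
jog_arm([
  {"roll": 7.7,"x": 1},
  {"roll": 7.7,"x": 1},
  {"x": 0.8,"y": -1},
  {"x": 0.6,"y": -1},
  {"x": 0.5,"y": -1},
  {"x": 0.5,"y": -1},
  {"x": 0.4,"y": -1},
  {"x": 0.4,"y": -1},
  {"x": 0.4,"y": -1},
  {"x": 0.3,"y": -1},
  {"x": 0.3,"y": -1},
  {"x": 0.3,"y": -1},
], grip_force=30)

```text
schema error: expected keys x, y, z, roll, jaw
```

```bash
python3 -c "
from h import *
go(437,60,0,300)"
```

```text
pose [ 166.  -602.5  404.6] 15.4 roll 15.4 xy at old yaw [ 10.93 -14.17] at new yaw [  6.78 -16.56] dz 2.62
```

Emit:
jog_arm([
  {"roll": 7.7,"x": 1,"y": 0,"z": 0,"jaw": -0.1},
  {"roll": 7.7,"x": 1,"y": 0,"z": 0,"jaw": -0.1},
  {"x": 0.8,"y": -1,"z": 0,"roll": 0,"jaw": -0.1},
  {"x": 0.6,"y": -1,"z": 0,"roll": 0,"jaw": -0.1},
  {"x": 0.5,"y": -1,"z": 0,"roll": 0,"jaw": -0.1},
  {"x": 0.5,"y": -1,"z": 0,"roll": 0,"jaw": -0.1},
  {"x": 0.4,"y": -1,"z": 0,"roll": 0,"jaw": -0.1},
  {"x": 0.4,"y": -1,"z": 0,"roll": 0,"jaw": -0.1},
  {"x": 0.4,"y": -1,"z": 0,"roll": 0,"jaw": -0.1},
  {"x": 0.3,"y": -1,"z": 0,"roll": 0,"jaw": -0.1},
  {"x": 0.3,"y": -1,"z": 0,"roll": 0,"jaw": -0.1},
  {"x": 0.3,"y": -1,"z": 0,"roll": 0,"jaw": -0.1},
], grip_force=30)

```text
time: 1.95
tcp_pos: [0.4243, -0.1852, 0.405]
ee_rot: [180.0, -0.0, -0.0]
wrist_force: [-0.1, -0.1, 0.8]
width: 0.553
gripper_force: 0.0
```

```bash
python3 -c "
from h import *
go(437,60,0,300)"
```

```text
pose [ 424.3 -185.2  405. ] -0.0 roll -0.0 xy at old yaw [ 0.32 -6.13] at new yaw [ 0.32 -6.13] dz 2.62
```

Emit:
jog_arm([
  {"x": 0.1,"y": -1,"z": 0.4,"roll": 0,"jaw": -0.1},
  {"x": 0.1,"y": -1,"z": 0.4,"roll": 0,"jaw": -0.1},
  {"x": 0.1,"y": -1,"z": 0.4,"roll": 0,"jaw": -0.1},
  {"x": 0,"y": -1,"z": 0.4,"roll": 0,"jaw": -0.1},
  {"x": 0,"y": -1,"z": 0.4,"roll": 0,"jaw": -0.1},
  {"x": 0,"y": -1,"z": 0.4,"roll": 0,"jaw": -0.1},
  {"x": 0,"y": -0.1,"z": 0.2,"roll": 0,"jaw": -0.1},
  {"x": 0,"y": 0,"z": 0,"roll": 0,"jaw": -0.1},
])

```text
time: 2.95
tcp_pos: [0.436, 0.0573, 0.3002]
ee_rot: [180.0, 0.1, 0.0]
wrist_force: [0.5, 0.3, -0.6]
width: 0.55
gripper_force: 0.0
```

```bash
cat >> h.py <<'E'
def look(name=None,z=.010):
    st=read_state(); im=capture("wrist"); K,C=cam("wrist",st)
    if name: cv2.imwrite(f"pics/{name}.png",im[:,:,::-1])
    for c in blobs(im,300): print("blob",cv2.boundingRect(c),rect(c,K,C,z))
    return im,K,C,st
E
python3 -c "
from h import *
look('w1'); go(437,60,0,176)"
```

```text
blob (0, 300, 14, 54) [298.6, 293.1, 60.9, 11.9, -13.0]
blob (197, 284, 33, 51) [318.8, 96.3, 55.2, 24.7, -15.1]
blob (400, 137, 55, 49) [458.9, -76.4, 44.0, 38.3, 49.2]
blob (240, 123, 33, 122) [436.8, 60.1, 102.2, 24.4, -1.9]
blob (35, 104, 81, 120) [453.8, 201.6, 101.1, 30.1, 21.1]
pose [436.3  56.9 300.9] -0.0 roll -0.0 xy at old yaw [ 0.02 -0.08] at new yaw [ 0.02 -0.08] dz 3.12
```

View pics/w1.png

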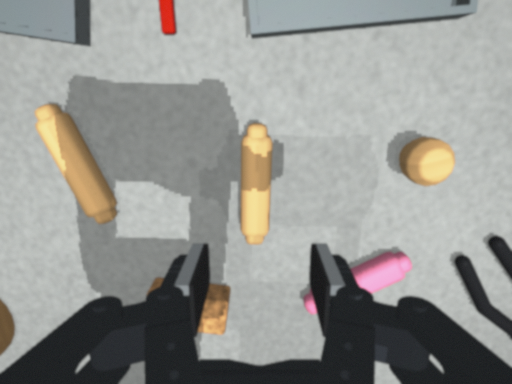

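The wrist view shows the pale wood handle_b at (257,184), between the open fingers' lines. The pink look-alike is apart at (380,270). The wrist position (437,60) matches the top view, so I descend and grip.

Emit:
jog_arm([
  {"x": 0,"y": -0.08,"z": 1,"roll": 1.9,"jaw": -0.1},
  {"x": 0,"y": 0,"z": 1,"roll": 0,"jaw": -0.1},
  {"x": 0,"y": 0,"z": 0.8,"roll": 0,"jaw": -0.1},
  {"x": 0,"y": 0,"z": 0.32,"roll": 0,"jaw": -0.1},
  {"x": 0,"y": 0,"z": 0,"roll": 0,"jaw": 1},
  {"x": 0,"y": 0,"z": 0,"roll": 0,"jaw": 1},
  {"x": 0,"y": 0,"z": 0,"roll": 0,"jaw": 1},
  {"x": 0,"y": 0,"z": 0,"roll": 0,"jaw": 1},
])

```text
time: 4.0
tcp_pos: [0.4367, 0.0607, 0.1769]
ee_rot: [180.0, -0.1, -1.9]
wrist_force: [-0.3, -0.1, 1.3]
width: 0.273
gripper_force: 33.8
```

Run:
```python
from h import *
im=cv2.imread("pics/top0.png")[:,:,::-1].copy(); K,C=cam("top")
for c in blobs(im):
    x,y,w,h=cv2.boundingRect(c)
    if (x,y)==(232,103): print("sample handle",rect(c,K,C,.034))
    if (x,y)==(351,100): print("sample knob",rect(c,K,C,.045))
print("sample ferr",back(K,C,(80+176/2.28,85+52/2.28),.049)[:2])
st=read_state(); print(st["tcp_pos"],st["width"],st["gripper_force"])
```

```text
sample handle [713.8, 2.6, 97.1, 25.7, -84.8]
sample knob [712.1, -254.8, 34.1, 31.5, -2.7]
sample ferr [0.70928278 0.23163432]
[0.43668375 0.06066278 0.17693302] 0.2730186752346258 33.757195472717285
```

Emit:
jog_arm([
  {"x": 0,"y": 0,"z": -1,"roll": 0,"jaw": 1},
  {"x": 0,"y": 0,"z": -1,"roll": -6.9,"jaw": 1},
  {"x": 0.89,"y": 0.55,"z": 0,"roll": 0,"jaw": 1},
  {"x": 0.89,"y": 0.55,"z": 0,"roll": 0,"jaw": 1},
  {"x": 0.89,"y": 0.55,"z": 0,"roll": 0,"jaw": 1},
  {"x": 0.89,"y": 0.55,"z": 0,"roll": 0,"jaw": 1},
  {"x": 0.89,"y": 0.55,"z": 0,"roll": 0,"jaw": 1},
  {"x": 0,"y": 0,"z": 0,"roll": 0,"jaw": 1},
  {"x": 0,"y": 0,"z": 0,"roll": 0,"jaw": 1},
])

```text
time: 5.12
tcp_pos: [0.6226, -0.0331, 0.2555]
ee_rot: [-180.0, 0.1, 5.0]
wrist_force: [-0.0, 0.6, -0.8]
width: 0.276
gripper_force: 33.4
```

```bash
python3 -c "
from h import *
im,K,C,st=look('w2',.05); go(624,-34,5,182.5)
cv2.imwrite('pics/s2.png',capture('top')[:,:,::-1])
for p in [(-65,-70),(-65,70),(65,70),(65,-70)]:
    a=np.radians(5);q=np.array([622+np.cos(a)*p[0]-np.sin(a)*p[1],-6+np.sin(a)*p[0]+np.cos(a)*p[1],22])/1000
    u=proj(K,C,q);print(u); cv2.circle(im,tuple(int(v) for v in u),4,(255,0,0),-1)
cv2.imwrite('pics/w2.png',im[:,:,::-1])"
```

```text
blob (231, 155, 58, 206) [598.0, -35.6, 135.8, 32.5, 5.5]
blob (111, 29, 191, 50) [713.0, 0.5, 92.5, 22.1, -84.9]
pose [622.3 -32.9 255.5] 5.0 roll 0.0 xy at old yaw [0.04 0.03] at new yaw [0.04 0.03] dz 1.83
[319.3844394  296.15388177]
[121.67569933 295.97578349]
[ 94.66938089 106.40790657]
[331.47838911 106.63270314]
```

View pics/w2.png

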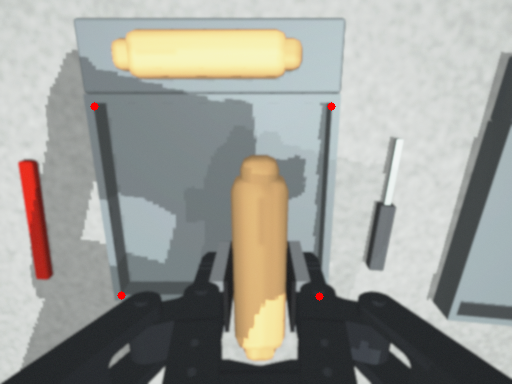

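The wrist view shows the gripped handle over the right half of the handle tray. The real inner edge is at row 94 against my prediction of 106, so the tray sits about 6 mm farther out. I shift and lower.

Emit:
jog_arm([
  {"x": 0.19,"y": 0.03,"z": 0.8,"roll": 0,"jaw": 1},
  {"x": 0,"y": 0,"z": 0.7,"roll": 0,"jaw": 1},
  {"x": 0,"y": 0,"z": 0.3,"roll": 0,"jaw": 1},
  {"x": 0,"y": 0,"z": 0.03,"roll": 0,"jaw": 1},
  {"x": 0,"y": 0,"z": 0,"roll": 0,"jaw": 0.2},
  {"x": 0,"y": 0,"z": 0,"roll": 0,"jaw": 0.2},
  {"x": 0,"y": 0,"z": -1,"roll": 0,"jaw": 0.2},
  {"x": -1,"y": -1,"z": -1,"roll": 0,"jaw": 0},
  {"x": -1,"y": -1,"z": -1,"roll": 0,"jaw": -0.1},
  {"x": -1,"y": -1,"z": 0,"roll": -5.3,"jaw": -0.1},
  {"x": -1,"y": -1,"z": 0,"roll": -10.7,"jaw": -0.1},
  {"x": 0,"y": 0,"z": 0,"roll": 0,"jaw": -0.1},
])

```text
time: 6.72
tcp_pos: [0.46, 0.1018, 0.2945]
ee_rot: [-180.0, 0.0, 21.2]
wrist_force: [0.1, 0.4, -0.6]
width: 0.551
gripper_force: 0.0
```

```bash
python3 -c "
from h import *
go(454,201,21,300)
im=capture('top');K,C=cam('top')
for c in blobs(im):
    r=rect(c,K,C,.02)
    if 400<r[0]<750 and r[2]<120: print(r)"
```

```text
pose [460.  101.8 294.5] 21.2 roll 0.2 xy at old yaw [ 0.76 -2.37] at new yaw [ 0.75 -2.37] dz -0.14
[434.0, 191.0, 54.0, 23.1, 20.5]
[462.1, -69.8, 33.7, 33.4, -0.1]
[470.0, 332.0, 34.3, 34.0, 89.9]
[629.4, -33.6, 98.7, 23.9, 5.0]
[719.6, 2.7, 98.7, 27.0, -84.8]
[722.9, -261.5, 35.8, 35.6, -44.9]
```

Emit:
jog_arm([
  {"x": 0.25,"y": -0.8,"z": 0,"roll": 0.3,"jaw": -0.1},
  {"x": 0.25,"y": -0.8,"z": 0,"roll": 0,"jaw": -0.1},
  {"x": 0.25,"y": -0.77,"z": 0,"roll": 0,"jaw": -0.1},
  {"x": 0,"y": 0,"z": 0,"roll": 0,"jaw": -0.1},
])

```text
time: 7.28
tcp_pos: [0.4582, 0.2004, 0.2956]
ee_rot: [180.0, -0.1, 20.8]
wrist_force: [-0.8, 0.2, 0.3]
width: 0.549
gripper_force: 0.0
```

```bash
python3 -c "
from h import *
im,K,C,st=look(); go(454,201,21,176)"
```

```text
blob (250, 313, 74, 53) [322.5, 121.5, 71.1, 54.8, 82.4]
blob (0, 248, 107, 100) [301.0, 347.5, 111.8, 72.1, -32.1]
blob (242, 132, 31, 122) [453.2, 199.8, 101.9, 24.1, 21.5]
blob (66, 94, 59, 52) [466.3, 334.7, 43.2, 37.4, -50.6]
pose [458.1 199.6 295.4] 20.7 roll -0.3 xy at old yaw [-0.08 -0.07] at new yaw [-0.08 -0.07] dz 2.98
```

Emit:
jog_arm([
  {"x": -0.11,"y": -0.03,"z": 1,"roll": -0.5,"jaw": -0.1},
  {"x": 0,"y": 0,"z": 1,"roll": 0,"jaw": -0.1},
  {"x": 0,"y": 0,"z": 0.7,"roll": 0,"jaw": -0.1},
  {"x": 0,"y": 0,"z": 0.28,"roll": 0,"jaw": -0.1},
  {"x": 0,"y": 0,"z": 0,"roll": 0,"jaw": 1},
  {"x": 0,"y": 0,"z": 0,"roll": 0,"jaw": 1},
  {"x": 0,"y": 0,"z": 0,"roll": 0,"jaw": 1},
  {"x": 0,"y": 0,"z": 0,"roll": 0,"jaw": 1},
  {"x": 0,"y": 0,"z": -1,"roll": 0,"jaw": 1},
  {"x": 0,"y": 0,"z": -1,"roll": 8,"jaw": 1},
  {"x": 0,"y": 0,"z": 0,"roll": 8.3,"jaw": 1},
])

```text
time: 8.7
tcp_pos: [0.4542, 0.1996, 0.2603]
ee_rot: [-179.9, -0.5, 4.6]
wrist_force: [-0.7, -0.1, -1.6]
width: 0.27
gripper_force: 33.7
```

Emit:
jog_arm([
  {"x": 0.78,"y": 0.96,"z": 0,"roll": 0,"jaw": 1},
  {"x": 0.78,"y": 0.96,"z": 0,"roll": 0,"jaw": 1},
  {"x": 0.78,"y": 0.96,"z": 0,"roll": 0,"jaw": 1},
  {"x": 0.78,"y": 0.96,"z": 0,"roll": 0,"jaw": 1},
  {"x": 0.78,"y": 0.96,"z": 0,"roll": 0,"jaw": 1},
  {"x": 0,"y": 0,"z": 0,"roll": 0,"jaw": 1},
  {"x": 0,"y": 0,"z": 0,"roll": 0,"jaw": 1},
])

```text
time: 9.57
tcp_pos: [0.6241, 0.0212, 0.2554]
ee_rot: [-180.0, 0.1, 4.9]
wrist_force: [0.8, -0.4, -0.1]
width: 0.272
gripper_force: 33.7
```

```bash
python3 -c "
from h import *
go(626,22,5,182.5)"
```

```text
pose [624.1  21.2 255.4] 4.9 roll -0.1 xy at old yaw [ 0.05 -0.01] at new yaw [ 0.05 -0.01] dz 1.82
```

Emit:
jog_arm([
  {"x": 0.05,"y": 0,"z": 0.8,"roll": 0,"jaw": 1},
  {"x": 0,"y": 0,"z": 0.7,"roll": 0,"jaw": 1},
  {"x": 0,"y": 0,"z": 0.3,"roll": 0,"jaw": 1},
  {"x": 0,"y": 0,"z": 0.03,"roll": 0,"jaw": 1},
  {"x": 0,"y": 0,"z": 0,"roll": 0,"jaw": 0.2},
  {"x": 0,"y": 0,"z": 0,"roll": 0,"jaw": 0.2},
  {"x": 0,"y": 0,"z": -1,"roll": 0,"jaw": 0.2},
  {"x": 0,"y": 0,"z": -1,"roll": 0,"jaw": 0},
  {"x": -0.86,"y": 0.39,"z": -1,"roll": 0,"jaw": -0.4},
  {"x": -0.86,"y": 0.39,"z": 0,"roll": 0,"jaw": -0.4},
  {"x": -0.86,"y": 0.39,"z": 0,"roll": 0,"jaw": -0.4},
  {"x": -0.86,"y": 0.39,"z": 0,"roll": 0,"jaw": -0.4},
])

```text
time: 11.08
tcp_pos: [0.4936, -0.0532, 0.3034]
ee_rot: [180.0, -0.1, 4.9]
wrist_force: [0.8, -0.3, 0.5]
width: 0.696
gripper_force: 0.0
```

Emit:
jog_arm([
  {"x": -0.86,"y": 0.39,"z": 0,"roll": 0,"jaw": -0.4},
  {"x": 0,"y": 0,"z": 0,"roll": 0,"jaw": -0.4},
])

```text
time: 11.32
tcp_pos: [0.4603, -0.0718, 0.3028]
ee_rot: [180.0, -0.1, 4.8]
wrist_force: [0.4, 0.2, -0.7]
width: 0.701
gripper_force: 0.0
```

```bash
python3 -c "
from h import *
im,K,C,st=look('w3',.021); go(462,-70,5,177)
im=capture('top');K,C=cam('top')
for c in blobs(im):
    r=rect(c,K,C,.02)
    if 400<r[0]<750 and r[2]<120: print(r)"
```

```text
blob (0, 282, 82, 56) [330.8, 112.7, 69.6, 55.6, 82.3]
blob (232, 168, 46, 47) [460.1, -68.7, 37.9, 35.6, 4.8]
blob (209, 0, 31, 18) [586.9, -38.1, 20.1, 10.2, -85.2]
blob (129, 0, 30, 17) [582.6, 15.7, 19.5, 9.6, -85.2]
pose [461.3 -71.5 303.1] 4.8 roll -0.2 xy at old yaw [ 0.02 -0.04] at new yaw [ 0.02 -0.04] dz 3.15
[456.4, -66.6, 34.4, 25.5, 67.7]
[470.0, 329.8, 38.7, 34.0, 89.9]
[626.8, 21.8, 98.5, 23.6, 4.8]
[662.6, -30.6, 31.3, 19.8, -0.2]
[719.6, 2.7, 98.7, 27.0, -84.8]
[722.7, -261.3, 36.1, 35.4, 41.6]
```

View pics/w3.png

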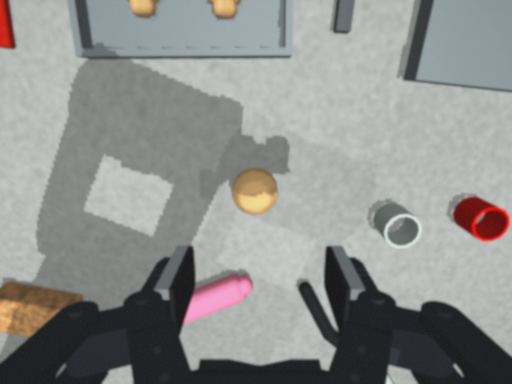

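The view shows the knob at (255,191). The steel ferrule is at (403,230) and the red ring at (487,218), both well clear. Two handles lie in the tray.

Emit:
jog_arm([
  {"x": 0,"y": -0.04,"z": 1,"roll": 0,"jaw": -0.4},
  {"x": 0,"y": 0,"z": 1,"roll": 0,"jaw": -0.4},
  {"x": 0,"y": 0,"z": 0.8,"roll": 0,"jaw": -0.4},
  {"x": 0,"y": 0,"z": 0.39,"roll": 0,"jaw": -0.4},
  {"x": 0,"y": 0,"z": 0,"roll": 0,"jaw": 1},
  {"x": 0,"y": 0,"z": 0,"roll": 0,"jaw": 1},
  {"x": 0,"y": 0,"z": 0,"roll": 0,"jaw": 1},
  {"x": 0,"y": 0,"z": 0,"roll": 0,"jaw": 1},
  {"x": 0,"y": 0,"z": -1,"roll": 0,"jaw": 1},
  {"x": 0,"y": 0,"z": -1,"roll": 5,"jaw": 1},
])

```text
time: 12.68
tcp_pos: [0.4612, -0.0695, 0.2557]
ee_rot: [-180.0, 0.0, -0.2]
wrist_force: [0.9, -0.3, -0.2]
width: 0.401
gripper_force: 30.1
```

Emit:
jog_arm([
  {"x": 0.61,"y": 0.87,"z": 0,"roll": 0,"jaw": 1},
  {"x": 0.61,"y": 0.87,"z": 0,"roll": 0,"jaw": 1},
  {"x": 0.61,"y": 0.87,"z": 0,"roll": 0,"jaw": 1},
  {"x": 0.61,"y": 0.87,"z": 0,"roll": 0,"jaw": 1},
  {"x": 0.61,"y": 0.87,"z": 0,"roll": 0,"jaw": 1},
  {"x": 0.61,"y": 0.87,"z": 0,"roll": 0,"jaw": 1},
  {"x": 0,"y": 0,"z": 0,"roll": 0,"jaw": 1},
  {"x": 0,"y": 0,"z": 0,"roll": 0,"jaw": 1},
])

```text
time: 13.68
tcp_pos: [0.6072, -0.2782, 0.2547]
ee_rot: [-180.0, 0.0, -0.1]
wrist_force: [0.2, -0.4, -0.8]
width: 0.399
gripper_force: 30.1
```

```bash
python3 -c "
from h import *
im,K,C,st=look(None,.021); go(608,-279,0,180.5)
a=np.radians(-1.5)
for p in [(-65,-70),(-65,70),(65,70),(65,-70)]:
    q=np.array([626+np.cos(a)*p[0]-np.sin(a)*p[1],-251+np.sin(a)*p[0]+np.cos(a)*p[1],22])/1000
    u=proj(K,C,q);print(u); cv2.circle(im,tuple(int(v) for v in u),3,(255,0,0),-1)
cv2.imwrite('pics/w4.png',im[:,:,::-1])"
```

```text
blob (216, 237, 87, 95) [551.7, -278.6, 68.6, 66.0, 39.1]
blob (169, 0, 75, 70) [712.6, -249.0, 41.1, 35.0, 89.9]
pose [ 607.1 -277.8  254.7] -0.1 roll -0.1 xy at old yaw [0.02 0.03] at new yaw [0.02 0.03] dz 1.85
[318.31753395 278.10964629]
[115.45520879 273.57898387]
[91.83329705 73.20186311]
[335.9663459   79.67825511]
```

View pics/w4.png

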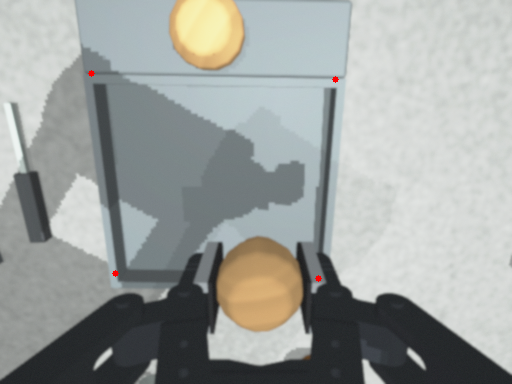

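The red marks sit on the real inner rim of the knob tray, so that position is right. I lower and release.

Emit:
jog_arm([
  {"x": 0.02,"y": 0.03,"z": 0.8,"roll": 0,"jaw": 1},
  {"x": 0,"y": 0,"z": 0.7,"roll": 0,"jaw": 1},
  {"x": 0,"y": 0,"z": 0.3,"roll": 0,"jaw": 1},
  {"x": 0,"y": 0,"z": 0.06,"roll": 0,"jaw": 1},
  {"x": 0,"y": 0,"z": 0,"roll": 0,"jaw": 1},
  {"x": 0,"y": 0,"z": 0,"roll": 0,"jaw": 0},
  {"x": 0,"y": 0,"z": 0,"roll": 0,"jaw": 0},
  {"x": 0,"y": 0,"z": -0.8,"roll": 0,"jaw": 0},
  {"x": 0,"y": 0,"z": -1,"roll": 0,"jaw": 0},
  {"x": 0,"y": 0,"z": -1,"roll": 0,"jaw": -0.4},
])

```text
time: 14.98
tcp_pos: [0.6083, -0.2798, 0.2938]
ee_rot: [180.0, -0.0, -0.1]
wrist_force: [0.3, -0.6, 0.5]
width: 0.694
gripper_force: 0.0
```

Emit:
jog_arm([
  {"x": -0.22,"y": -0.96,"z": 0,"roll": 0,"jaw": -0.4},
  {"x": -0.22,"y": -0.96,"z": 0,"roll": 0,"jaw": -0.4},
  {"x": -0.22,"y": -0.96,"z": 0,"roll": 0,"jaw": -0.4},
  {"x": -0.22,"y": -0.96,"z": 0,"roll": 0,"jaw": -0.4},
  {"x": -0.22,"y": -0.96,"z": 0,"roll": 0,"jaw": -0.4},
  {"x": -0.22,"y": -0.96,"z": 0,"roll": 0,"jaw": -0.4},
  {"x": -0.22,"y": -0.96,"z": 0,"roll": 0,"jaw": -0.4},
  {"x": -0.22,"y": -0.96,"z": 0,"roll": 0,"jaw": -0.4},
  {"x": -0.22,"y": -0.96,"z": 0,"roll": 0,"jaw": -0.4},
  {"x": -0.22,"y": -0.96,"z": 0,"roll": 0,"jaw": -0.4},
  {"x": -0.22,"y": -0.96,"z": 0,"roll": 0,"jaw": -0.4},
  {"x": -0.22,"y": -0.96,"z": 0,"roll": 0,"jaw": -0.4},
])

```text
time: 16.48
tcp_pos: [0.5032, 0.1824, 0.293]
ee_rot: [-180.0, -0.1, -0.1]
wrist_force: [-0.1, 0.6, 0.4]
width: 0.699
gripper_force: 0.0
```

Emit:
jog_arm([
  {"x": -0.22,"y": -0.96,"z": 0,"roll": 0,"jaw": -0.4},
  {"x": -0.22,"y": -0.96,"z": 0,"roll": 0,"jaw": -0.4},
  {"x": -0.22,"y": -0.96,"z": 0,"roll": 0,"jaw": -0.4},
  {"x": -0.22,"y": -0.96,"z": 0,"roll": 0,"jaw": -0.4},
  {"x": 0,"y": 0,"z": 0,"roll": 0,"jaw": -0.4},
  {"x": 0,"y": 0,"z": 0,"roll": 0,"jaw": -0.4},
])

```text
time: 17.23
tcp_pos: [0.4687, 0.3345, 0.2926]
ee_rot: [180.0, -0.0, -0.1]
wrist_force: [-0.5, 0.6, -0.4]
width: 0.703
gripper_force: 0.0
```

```bash
python3 -c "
from h import *
im,K,C,st=look(None,.021); go(470,332,0,175)
im=capture('top');cv2.imwrite('pics/t5.png',cv2.resize(im[85:290,80:430,::-1],None,fx=2.28,fy=2.28))"
```

```text
blob (210, 317, 95, 43) [336.8, 336.1, 84.3, 44.7, 89.9]
blob (466, 314, 46, 43) [347.7, 125.4, 65.8, 24.1, 46.7]
blob (243, 171, 47, 49) [468.5, 328.9, 38.3, 35.2, -0.1]
blob (91, 6, 45, 39) [586.2, 429.0, 29.1, 18.2, 77.3]
blob (35, 0, 45, 24) [593.7, 464.9, 27.0, 13.3, 90.0]
blob (0, 0, 31, 28) [592.6, 493.9, 20.2, 15.7, 90.0]
pose [468.8 334.2 292.5] -0.1 roll -0.1 xy at old yaw [0.03 0.05] at new yaw [0.03 0.05] dz 2.94
```

View pics/t5.png

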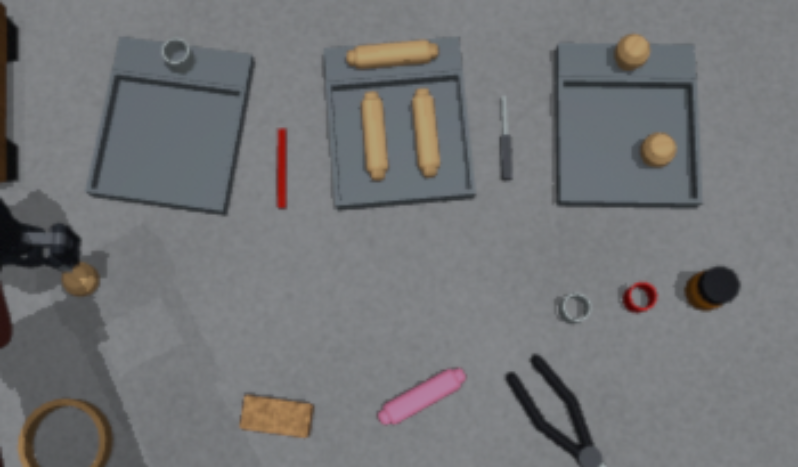

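Both handles lie flat and apart in their tray, and the first knob stands in the knob tray. The gripper is over the second knob at crop (80,279).

Emit:
jog_arm([
  {"x": 0.01,"y": 0.1,"z": 1,"roll": 0,"jaw": -0.4},
  {"x": 0,"y": 0,"z": 1,"roll": 0,"jaw": -0.4},
  {"x": 0,"y": 0,"z": 0.7,"roll": 0,"jaw": -0.4},
  {"x": 0,"y": 0,"z": 0.24,"roll": 0,"jaw": -0.4},
  {"x": 0,"y": 0,"z": 0,"roll": 0,"jaw": 1},
  {"x": 0,"y": 0,"z": 0,"roll": 0,"jaw": 1},
  {"x": 0,"y": 0,"z": 0,"roll": 0,"jaw": 1},
  {"x": 0,"y": 0,"z": 0,"roll": 0,"jaw": 1},
  {"x": 0,"y": 0,"z": -1,"roll": 0,"jaw": 1},
  {"x": 0,"y": 0,"z": -1,"roll": 0,"jaw": 1},
])

```text
time: 18.58
tcp_pos: [0.4687, 0.3307, 0.2555]
ee_rot: [180.0, 0.1, -0.1]
wrist_force: [0.6, 0.3, 0.4]
width: 0.399
gripper_force: 30.1
```

Emit:
jog_arm([
  {"x": 0.31,"y": 0.99,"z": 0,"roll": 0,"jaw": 1},
  {"x": 0.31,"y": 0.99,"z": 0,"roll": 0,"jaw": 1},
  {"x": 0.31,"y": 0.99,"z": 0,"roll": 0,"jaw": 1},
  {"x": 0.31,"y": 0.99,"z": 0,"roll": 0,"jaw": 1},
  {"x": 0.31,"y": 0.99,"z": 0,"roll": 0,"jaw": 1},
  {"x": 0.31,"y": 0.99,"z": 0,"roll": 0,"jaw": 1},
  {"x": 0.31,"y": 0.99,"z": 0,"roll": 0,"jaw": 1},
  {"x": 0.31,"y": 0.99,"z": 0,"roll": 0,"jaw": 1},
  {"x": 0.31,"y": 0.99,"z": 0,"roll": 0,"jaw": 1},
  {"x": 0.31,"y": 0.99,"z": 0,"roll": 0,"jaw": 1},
  {"x": 0.31,"y": 0.99,"z": 0,"roll": 0,"jaw": 1},
  {"x": 0.31,"y": 0.99,"z": 0,"roll": 0,"jaw": 1},
])

```text
time: 20.08
tcp_pos: [0.6173, -0.1459, 0.2552]
ee_rot: [180.0, -0.0, -0.1]
wrist_force: [1.1, -0.1, -0.0]
width: 0.399
gripper_force: 30.1
```

Emit:
jog_arm([
  {"x": 0.31,"y": 0.99,"z": 0,"roll": 0,"jaw": 1},
  {"x": 0.31,"y": 0.9,"z": 0,"roll": 0,"jaw": 1},
  {"x": 0,"y": 0,"z": 0,"roll": 0,"jaw": 1},
  {"x": 0,"y": 0,"z": 0,"roll": 0,"jaw": 1},
])

```text
time: 20.58
tcp_pos: [0.6415, -0.2198, 0.2547]
ee_rot: [-180.0, 0.0, -0.1]
wrist_force: [-0.4, -0.2, -0.1]
width: 0.403
gripper_force: 30.1
```

```bash
python3 -c "
from h import *
im,K,C,st=look(None,.026); go(644,-223,0,180.3)"
```

```text
blob (325, 235, 56, 59) [607.7, -283.9, 46.6, 30.2, 26.2]
blob (217, 235, 86, 94) [591.6, -220.2, 72.5, 58.8, -0.0]
blob (0, 202, 23, 90) [616.7, -56.3, 66.4, 14.4, -13.2]
blob (289, 66, 72, 73) [710.8, -257.8, 40.8, 39.7, 46.9]
pose [ 641.5 -219.4  254.6] -0.1 roll -0.1 xy at old yaw [0.06 0.09] at new yaw [0.06 0.09] dz 1.86
```

Emit:
jog_arm([
  {"x": 0.06,"y": 0.08,"z": 0.8,"roll": 0,"jaw": 1},
  {"x": 0,"y": 0,"z": 0.7,"roll": 0,"jaw": 1},
  {"x": 0,"y": 0,"z": 0.3,"roll": 0,"jaw": 1},
  {"x": 0,"y": 0,"z": 0.06,"roll": 0,"jaw": 1},
  {"x": 0,"y": 0,"z": 0,"roll": 0,"jaw": 1},
  {"x": 0,"y": 0,"z": 0,"roll": 0,"jaw": 0},
  {"x": 0,"y": 0,"z": 0,"roll": 0,"jaw": 0},
  {"x": 0,"y": 0,"z": -0.8,"roll": 0,"jaw": 0},
  {"x": 0,"y": 0,"z": -1,"roll": 0,"jaw": 0},
  {"x": 0,"y": 0,"z": -1,"roll": 0,"jaw": -0.2},
])

```text
time: 21.88
tcp_pos: [0.6439, -0.2235, 0.2936]
ee_rot: [-180.0, 0.0, -0.1]
wrist_force: [0.3, -0.7, -0.2]
width: 0.601
gripper_force: 0.0
```

Emit:
jog_arm([
  {"x": -0.86,"y": -0.16,"z": 0,"roll": 0,"jaw": -0.2},
  {"x": -0.86,"y": -0.16,"z": 0,"roll": 0,"jaw": -0.2},
  {"x": -0.86,"y": -0.16,"z": 0,"roll": 0,"jaw": -0.2},
  {"x": -0.86,"y": -0.16,"z": 0,"roll": 0,"jaw": -0.2},
  {"x": -0.86,"y": -0.16,"z": 0,"roll": 0,"jaw": -0.2},
  {"x": -0.86,"y": -0.16,"z": 0,"roll": 0,"jaw": -0.2},
  {"x": 0,"y": 0,"z": 0,"roll": 0,"jaw": -0.2},
  {"x": 0,"y": 0,"z": 0,"roll": 0,"jaw": -0.2},
])

```text
time: 22.88
tcp_pos: [0.4382, -0.185, 0.2931]
ee_rot: [180.0, -0.1, -0.1]
wrist_force: [0.5, 0.5, -0.3]
width: 0.597
gripper_force: 0.0
```

```bash
python3 -c "
from h import *
im,K,C,st=look('w6',.021)
for d in recognise('ferrule','wrist'): print([round(v) for v in d['box']],round(d['conf'],2))
go(438,-185,0,175)"
```

```text
blob (415, 140, 59, 57) [462.7, -317.6, 40.8, 36.0, -23.0]
[245, 171, 283, 217] 0.97
[328, 156, 373, 200] 0.88
pose [ 438.6 -185.   293. ] -0.1 roll -0.1 xy at old yaw [-0.01 -0.  ] at new yaw [-0.01 -0.  ] dz 2.95
```

View pics/w6.png

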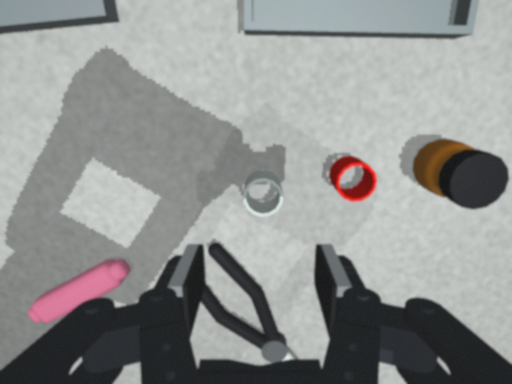

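```bash
python3 -c "
from h import *
K,C=cam('wrist',read_state())
for n,u,z in (('rim',(263,196.5),.028),('whole',(264,194),.02),('plier',(215,243),.008),('plier',(226,250),.008),('red',(353,178),.02)): print(n,(back(K,C,u,z)*1000).round(1))"
```

```text
rim [ 439.9 -188.3   28. ]
whole [ 439.3 -189.2   20. ]
plier [ 392.5 -148.4    8. ]
plier [ 386.  -157.4    8. ]
red [ 451.9 -256.1   20. ]
```

The steel ferrule is at (263,196). The red ring at (353,178) and the jar lie to the right, clear of the fingers, and the pliers are clear too. I grip it.

Emit:
jog_arm([
  {"x": 0.03,"y": 0.08,"z": 1,"roll": 0,"jaw": -0.2},
  {"x": 0,"y": 0,"z": 1,"roll": 0,"jaw": -0.2},
  {"x": 0,"y": 0,"z": 0.7,"roll": 0,"jaw": -0.2},
  {"x": 0,"y": 0,"z": 0.25,"roll": 0,"jaw": -0.2},
  {"x": 0,"y": 0,"z": 0,"roll": 0,"jaw": 1},
  {"x": 0,"y": 0,"z": 0,"roll": 0,"jaw": 1},
  {"x": 0,"y": 0,"z": 0,"roll": 0,"jaw": 1},
  {"x": 0,"y": 0,"z": 0,"roll": 0,"jaw": 1},
  {"x": 0,"y": 0,"z": -1,"roll": 0,"jaw": 1},
  {"x": 0,"y": 0,"z": -1,"roll": 0,"jaw": 1},
])

```text
time: 24.22
tcp_pos: [0.4386, -0.1878, 0.2552]
ee_rot: [-180.0, 0.0, -0.1]
wrist_force: [0.2, 0.1, 0.2]
width: 0.329
gripper_force: 31.1
```

Emit:
jog_arm([
  {"x": 0.42,"y": -0.98,"z": 0,"roll": 0,"jaw": 1},
  {"x": 0.42,"y": -0.98,"z": 0,"roll": 0,"jaw": 1},
  {"x": 0.42,"y": -0.98,"z": 0,"roll": 0,"jaw": 1},
  {"x": 0.42,"y": -0.98,"z": 0,"roll": 0,"jaw": 1},
  {"x": 0.42,"y": -0.98,"z": 0,"roll": 0,"jaw": 1},
  {"x": 0.42,"y": -0.98,"z": 0,"roll": 0,"jaw": 1},
  {"x": 0.42,"y": -0.98,"z": 0,"roll": 0,"jaw": 1},
  {"x": 0.42,"y": -0.98,"z": 0,"roll": 0,"jaw": 1},
  {"x": 0.42,"y": -0.98,"z": 0,"roll": 0,"jaw": 1},
  {"x": 0.42,"y": -0.98,"z": 0,"roll": 0,"jaw": 1},
  {"x": 0.42,"y": -0.98,"z": 0,"roll": 0,"jaw": 1},
  {"x": 0,"y": 0,"z": 0,"roll": 0,"jaw": 1},
])

```text
time: 25.72
tcp_pos: [0.625, 0.2452, 0.2549]
ee_rot: [-180.0, -0.1, 0.1]
wrist_force: [0.1, 0.0, -0.4]
width: 0.33
gripper_force: 31.1
```

```bash
python3 -c "
from h import *
im,K,C,st=look('w7',.021)
go(626,243,0,180.3)"
```

```text
pose [624.5 243.9 254.5] 0.0 roll 0.0 xy at old yaw [0.04 0.02] at new yaw [0.04 0.02] dz 1.85
```

View pics/w7.png

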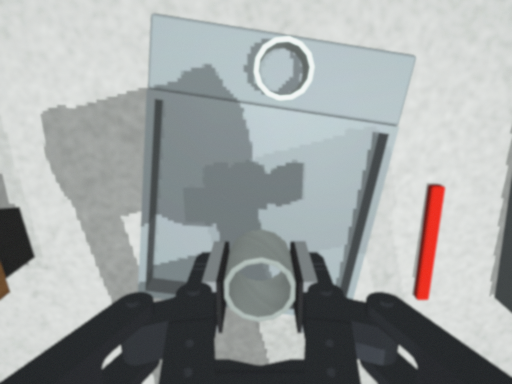

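The ferrule is upright in the gripper, over the middle of its tray. I lower, release, rise and back away.

Emit:
jog_arm([
  {"x": 0.1,"y": 0,"z": 0.8,"roll": 0,"jaw": 1},
  {"x": 0,"y": 0,"z": 0.7,"roll": 0,"jaw": 1},
  {"x": 0,"y": 0,"z": 0.3,"roll": 0,"jaw": 1},
  {"x": 0,"y": 0,"z": 0.06,"roll": 0,"jaw": 1},
  {"x": 0,"y": 0,"z": 0,"roll": 0,"jaw": 1},
  {"x": 0,"y": 0,"z": 0,"roll": 0,"jaw": 0},
  {"x": 0,"y": 0,"z": 0,"roll": 0,"jaw": 0},
  {"x": 0,"y": 0,"z": -0.8,"roll": 0,"jaw": 0},
  {"x": 0,"y": 0,"z": -1,"roll": 0,"jaw": 0},
  {"x": 0,"y": 0,"z": -1,"roll": 0,"jaw": 0},
  {"x": -1,"y": -1,"z": 0,"roll": 0,"jaw": 0},
  {"x": -1,"y": -1,"z": 0,"roll": 0,"jaw": 0},
])

```text
time: 27.28
tcp_pos: [0.5482, 0.3237, 0.2937]
ee_rot: [-179.9, -0.1, -0.2]
wrist_force: [0.3, -0.3, 0.1]
width: 0.5
gripper_force: 0.0
```

Emit:
jog_arm([
  {"x": -1,"y": -1,"z": 0,"roll": 0,"jaw": 0},
  {"x": -1,"y": -1,"z": 0,"roll": 0,"jaw": 0},
  {"x": 0,"y": -1,"z": 0,"roll": 0,"jaw": 0},
  {"x": 0,"y": 0,"z": 0,"roll": 0,"jaw": 0},
])

```text
time: 27.78
tcp_pos: [0.4679, 0.4454, 0.2927]
ee_rot: [-179.9, -0.1, 0.1]
wrist_force: [0.4, 0.0, -0.2]
width: 0.498
gripper_force: 0.0
```

```bash
python3 -c "
from h import *
im=capture('top');cv2.imwrite('pics/t8.png',cv2.resize(im[85:290,80:430,::-1],None,fx=2.28,fy=2.28))
im=capture('scene');cv2.imwrite('pics/s8.png',cv2.resize(im[120:384,60:512,::-1],None,fx=1.75,fy=1.75))"
```

```text
(no output)
```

View pics/t8.png

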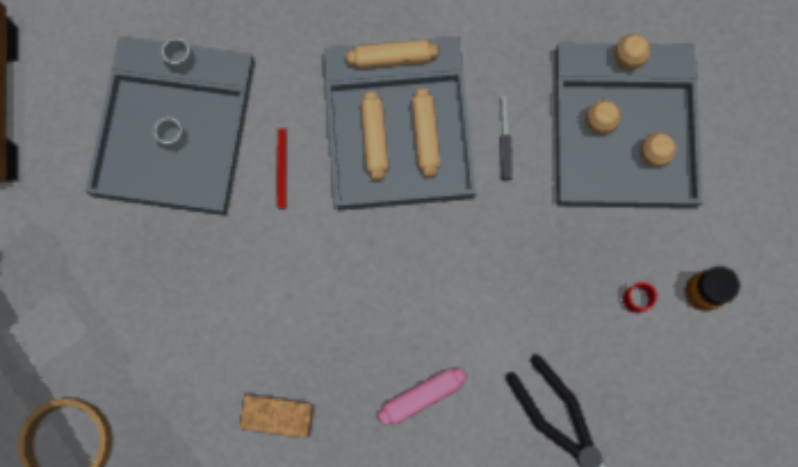

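View pics/s8.png

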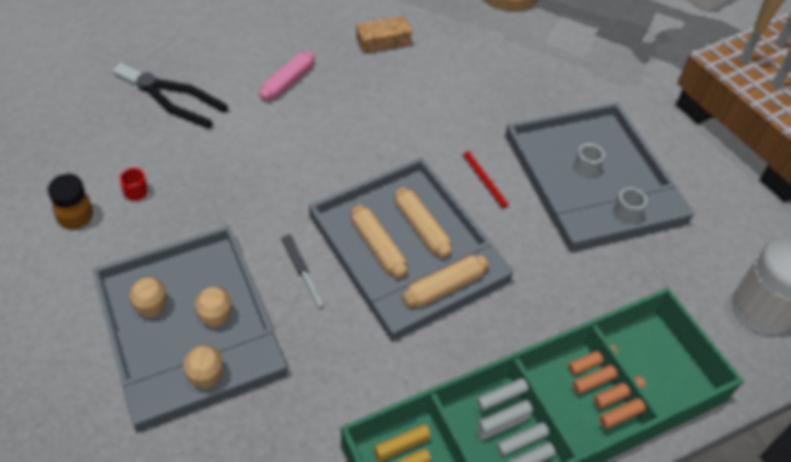

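Both views show the two handles lying flat and apart, and the knobs and ferrule standing upright in their trays. The jar, look-alikes and samples have not moved, and the arm is clear.

```bash
python3 -c "
from workcell import *
print(close_job())"
```

```text
the job is handed in; nothing more can be done
None
```

All five parts are in their matching trays, both handles lying flat and apart, both knobs and the ferrule upright; jar, samples and look-alikes were not touched, and the job was handed in at about 28 s.

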